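# Clear the case lid, try its bolt, hold the lid open

## Task

Two stray samples lie on the closed lid of the grey instrument case: first put the round black mounted specimen into the yellow tray and the bronze tee casting into the blue tray. Then tug the lid up by its dark bar handle to learn whether the bolt has caught, before sliding the red bolt knob; if the lid stops after a few millimetres, slide the knob away from the handle until the lid is free. Swing the lid open to about 45 degrees and finish still holding it there by the bar handle; leave the white objective and the note pad where they are.

Things in the scene. Friction and masses are not known exactly. Their poses are not given: they have to be found in the camera images.
- case: grey case fixed to the desk, 140 mm deep (x), 220 wide (y), walls 80 mm high, shut by a flat lid whose top is 90 mm above the desk. Origin: centre of its underside; x points from its front (robot side) to its back, y to its left seen from the robot, z up; yaw varies.
- case_lid: grey lid of the case. Origin: middle of its hinge axis (x = +70, z = 80 mm in the case's frame); axes as the case's when shut, z tilting back as its front edge rises, by 1.3 rad at most. Moves easily (about 2 N at the handle), falls shut when let go. With the bolt caught it has play of about 0.04 rad (5 mm at the handle), then stops hard. The catch is hidden inside: only tugging tells.
- lid_handle (a point): dark steel bar handle on the lid. Origin: middle of the bar, a 10 mm round rod along y, 72 mm long between two posts, its axis 36 mm above the lid's top (31 mm free under it). With the lid shut it lies at x = -48, y = +52, z = 126 mm in the case's frame; its frame turns with the lid.
- bolt: slide bolt on the lid; red round knob 16 mm across, 26 mm tall. Origin: on the lid's top under the knob's centre, at the start at x = -45, y = -50 to -54 mm in the case's frame. It slides toward the case's -y (away from the bar handle), to a stop at y = -80 mm, against about 3 N, and stays where left. All the way to -y the lid is surely free.
- mount: round black mounted specimen, a puck 30 mm across and 19 mm high, 30 g, lying on the rear half of the lid. Origin: centre of its underside, z up.
- tee: bronze-brown tee-shaped casting, 32 x 35 x 10 mm, 40 g, lying flat on the rear half of the lid. The stem of the T lies along x (32 mm over all), its crossbar along y (35 mm). Origin: centre of its underside, z up.
- yellow_tray: yellow open tray, 90 mm (x) x 120 mm (y) x 26 mm high outside, walls and floor 4 mm, fixed to the desk. Origin: centre of its underside. Takes the round mounted specimen.
- blue_tray: blue open tray, the same size, fixed to the desk. Origin: centre of its underside. Takes the tee casting.
- objective: white microscope objective, 28 mm across, 44 mm tall, standing loose on the desk; a bystander. Origin: centre of its underside.
- note_pad: cream note pad, 65 x 99 x 23 mm, lying loose on the desk; a bystander. Origin: centre of its underside.
Mind the look-alikes: they are no part of the job. Of the things that look like the yellow_tray, the larger one is meant.

How it is judged:
By the outcome, as a careful person would: the job done as asked, in the order asked, and still so for the second after the job is handed in, while the arm keeps its last pose, push and grip.
It also fails if it takes over 72 s, if anything falls off the work surface, if the arm or the gripper's body presses on something with over 40 N, if the wrist force passes 120 N, or if a joint passes its speed limit or range.

## Robot

A 7-joint arm with a two-finger parallel gripper is mounted at the origin on a cart in front of the work surface, level with it; the furniture and walls round the work are solid. World frame = base frame: x ahead of the robot, y to its left, z up, the work surface at z = 0. Lengths are in m, angles in rad, forces in N, time in s.
With the tool pointing down it reaches from about 0.4 to 0.85 m from the base axis. Payload 4.5 kg.
Tool frame: the origin (TCP) lies between the finger pads, 19 mm behind the fingertips; this is the grasp point; z points along the fingers, y is the line along which they close (so a half turn about z gives the same grasp; the last joint's range is limited). The gripper opens to 88 mm and grips with 3 to 60 N. Pads are 18 mm wide; open, the fingers measure 123 mm over their backs; the gripper's body (75 mm by 187 mm) begins 45 mm behind the grasp point.
Start: joints at [-1.137, 0.689, -0.195, 1.565, 0.157, 0.902, -0.215], TCP at [0.243, 0.576, 0.257] pointing down, gripper open.
Joint ranges: [-3.01, 3.01], [-0.46, 2.08], [-1.47, 1.51], [0.13, 2.56], [-1, 4.14], [0.04, 2.09], [-2.66, 2.66]. Speed limits (rad/s): [2.57, 2.57, 3.14, 3.14, 3.14, 3.14, 3.14].

## Interface

Orientations are given as a unit quaternion [x, y, z, w].
In Python, from plant import r gives the robot as it stands.
- The arm moves only by the tool play_rows, never from a script. Its arguments are lists of equal length, an entry for each row: "translation": the shift along the tool's x, y, z in m, a list of three; "delta_rot": the turn, a rotation vector about the tool's x, y, z in degrees, a list of three; "grip": the opening, from -1 (shut) to 1 (fully open). In form: {"translation": [[x, y, z], ...], "delta_rot": [[rx, ry, rz], ...], "grip": [grip, ...]}. A call has 1 to 20 rows; each row shifts and turns the commanded pose from where the row before left it, along the tool's axes as they then stand; what a row does not reach is not made up. A row lasts 1/8 s, in which the tool goes at most 62.5 mm and 10.7 degrees, less where a joint would pass 70% of its speed; a pose out of reach is approached as far as the arm can. A call with a gripper value outside its range is refused whole. The fingers move at their own pace and stop on an object; "squeeze" is the grip in N (left out, the last holds). Time passes only in rows, so rows that do not move let the fingers close. It gives the time, the measured TCP pose, the force, the opening and the grip force at its end, in the units of the state.
- r.get_state(): the state, without advancing time (a new reading comes with each control period).
- r.snapshot(name): name is "scene" or "top" or "wrist"; returns the picture (400x640x3 uint8, blue, green, red); there is no depth.
- r.get_calibration(name): a dict with "intrinsics" (3x3 intrinsics, pixels), "eye" and "rotation" of the camera in the world. Camera axes: x right, y up, looking along -z (the intrinsics and any distortion apply to the point x, -y, -z); pixel columns grow to the right and rows downward; lengths in m; the calibration is good to about 2 mm. A picture is of the moment at which its call begins: read the wrist's pose just before it. get_calibration takes no time and is no camera call; for the wrist camera it gives the pose at the moment of the call.
- r.finish_job(): hands the job in; it is judged then, once.
Trained networks look in the newest picture that a camera, given by its name, has taken for a name from the list of things; names that differ only in an ending like _2 or _b are one class to them, and where a whole thing is asked for, a point or a joint stands for the part that bears it (a point fixed in the world has none). Each returns a list of dicts, best first, with "confidence" (0 to 1); they miss things now and then, are a little off and sometimes report something else, mostly with a low value. They report only what shows in the picture. A call takes as long as a camera call. They do not tell look-alikes from the thing itself.
- r.look_for(camera, target): "point" ([x, y, z] in m, in world coordinates, good to about 4 mm: the middle of the surface that is visible of it).
- r.silhouettes(camera, target): "pixels" (400x640 bool, what is visible of it).
The state is a dict: "clock": time; "q": joint angles; "qd": joint speeds; "joint_torque": joint torques, N m; "tool_pos": TCP position; "eef_rot": TCP orientation; "contact_force": force on the tool from outside, world axes, zero at the start; "moment": the same for the moment, N m; "opening": opening from 0.0 (shut) to 1.0 (fully open); "finger_force": force on a finger pad.
Only numpy, scipy, OpenCV 4.12 (cv2) and the standard library are available. Lean on these libraries where they do the work, as an engineer would, in place of code of your own. Each camera call takes 0.05 s, during which the arm holds its last target. There are 200 camera calls.

## Working session

There is one attempt and no reset: what is moved stays moved. The work goes in short steps, Python scripts to look and compute and a tool call to move; the robot and the scene stay as the last step left them, time stands still between calls to the robot, and variables do not carry over. Pictures are saved under pics/ and viewed, at most 10 in all, crops included, and the job is handed in when it is done.

Besides the shell and the picture viewer there is one more tool, called as name(argument=value, ...) on one line, values as JSON. play_rows: Moves the arm, as the interface text tells. Its arguments: {"type":"object","properties":{"translation":{"type":"array","items":{"type":"array","items":{"type":"number"}}},"delta_rot":{"type":"array","items":{"type":"array","items":{"type":"number"}}},"grip":{"type":"array","items":{"type":"number"}},"squeeze":{"type":"number"}},"required":["translation","delta_rot","grip"]}

```bash
ls; mkdir -p pics; python3 - <<'E'
from plant import r
import cv2,numpy as np
s=r.get_state();print(s['clock'],s['tool_pos'],s['eef_rot'],s['opening'])
for c in ['scene','top']:
    cv2.imwrite(f'pics/{c}0.png',r.snapshot(c))
    k=r.get_calibration(c);print(c,np.round(k['intrinsics'],1).tolist(),np.round(k['eye'],3),np.round(k['rotation'],3).tolist(),k.keys())
    for t in ['case','case_lid','lid_handle','bolt','mount','tee','yellow_tray','blue_tray','objective','note_pad']:
        print(t,[(np.round(d['point'],3).tolist(),round(d['confidence'],2)) for d in r.look_for(c,t)])
E
```

```text
pics
0.0 [0.24310306 0.57512769 0.25660584] [ 1.98565311e-01  9.80087215e-01 -9.25368098e-04 -1.10098948e-04] 0.9996864247724783
scene [[390.4, 0.0, 325.9], [0.0, 390.4, 198.8], [0.0, 0.0, 1.0]] [ 0.126 -0.53   0.66 ] [0.454, -0.141, -0.234, 0.848] dict_keys(['intrinsics', 'eye', 'rotation'])
case [([0.51, 0.017, 0.085], 0.93)]
case_lid [([0.527, 0.045, 0.096], 0.67)]
lid_handle [([0.53, 0.051, 0.091], 0.74), ([0.592, 0.009, 0.101], 0.32)]
bolt [([0.504, 0.004, 0.105], 0.46)]
mount [([0.56, 0.122, 0.106], 0.6)]
tee []
yellow_tray [([0.579, 0.355, 0.01], 0.84), ([0.495, 0.52, 0.007], 0.73)]
blue_tray [([0.445, 0.349, 0.008], 0.75)]
objective []
note_pad [([0.425, -0.174, 0.024], 0.58)]
top [[448.1, 0.0, 319.4], [0.0, 448.1, 198.8], [0.0, 0.0, 1.0]] [0.267 0.155 1.436] [0.087, -0.079, -0.656, 0.745] dict_keys(['intrinsics', 'eye', 'rotation'])
case [([0.539, 0.066, 0.088], 0.77)]
case_lid [([0.542, 0.058, 0.09], 0.67)]
lid_handle [([0.54, 0.064, 0.092], 0.91)]
bolt [([0.508, 0.013, 0.111], 0.61)]
mount []
tee [([0.542, 0.063, 0.092], 0.66), ([0.594, 0.015, 0.1], 0.62)]
yellow_tray [([0.492, 0.515, 0.004], 0.96), ([0.586, 0.337, 0.006], 0.7)]
blue_tray [([0.446, 0.345, 0.003], 0.67)]
objective [([0.701, 0.192, 0.039], 0.65)]
note_pad [([0.432, -0.163, 0.028], 0.81)]
```

View pics/scene0.png

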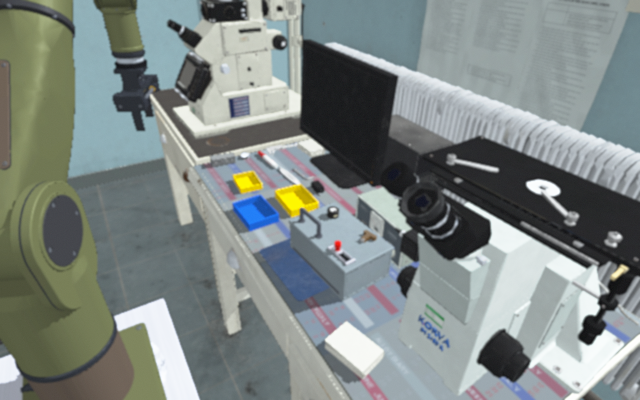

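View pics/top0.png

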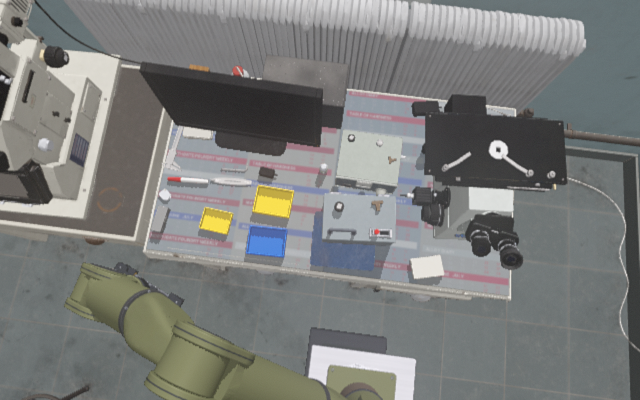

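The top view shows the case at about (358,217): handle (341,233), red knob (381,233), puck (339,207), tee (377,204). The larger yellow tray is at (272,202) and the blue one at (266,242). A look-alike box stands behind the case.

```bash
cat > h.py <<'E'
import numpy as np,cv2
from scipy.spatial.transform import Rotation as R
from plant import r
def cal(c):
    k=r.get_calibration(c);q=np.array(k['rotation'])
    M=R.from_quat(q).as_matrix() if q.size==4 else q
    return np.array(k['intrinsics']),np.array(k['eye']),M
def ray(k,px,z):
    K,e,M=k;d=M@(np.array([1,-1,-1])*(np.linalg.inv(K)@[px[0],px[1],1]))
    return e+d*(z-e[2])/d[2]
def proj(k,P):
    K,e,M=k;p=(np.atleast_2d(P)-e)@M*[1,-1,-1];p=p@K.T;return p[:,:2]/p[:,2:]
E
python3 - <<'E'
from h import *
im=cv2.imread('pics/top0.png')
cv2.imwrite('pics/topc.png',cv2.resize(im[180:260,190:400],None,fx=3.8,fy=3.8,interpolation=cv2.INTER_CUBIC))
k=cal('top'); r.snapshot('top')
for t,z in [('case',.09),('case_lid',.09),('yellow_tray',.026),('blue_tray',.026),('mount',.109),('tee',.1),('bolt',.116),('lid_handle',.09)]:
    for d in r.silhouettes('top',t):
        p=d['pixels'].astype(np.uint8)
        if p.sum()<3: continue
        b=cv2.minAreaRect(cv2.findNonZero(p));m=cv2.boxPoints(b)
        print(t,round(d['confidence'],2),p.sum(),'ctr',np.round(b[0],1),np.round(ray(k,b[0],z),3),'corners',[np.round(ray(k,c,z)[:2],3).tolist() for c in m])
E
```

```text
case 0.68 3527 ctr [359.3 218.4] [0.543 0.062 0.09 ] corners [[0.456, 0.168], [0.615, 0.181], [0.633, -0.048], [0.474, -0.054]]
case 0.44 3189 ctr [359.3 217.1] [0.547 0.062 0.09 ] corners [[0.469, 0.171], [0.613, 0.18], [0.628, -0.048], [0.484, -0.052]]
case_lid 0.95 3216 ctr [359.2 217.4] [0.546 0.062 0.09 ] corners [[0.466, 0.169], [0.611, 0.181], [0.628, -0.047], [0.484, -0.053]]
yellow_tray 0.97 627 ctr [215.6 220. ] [0.493 0.513 0.026] corners [[0.463, 0.563], [0.534, 0.561], [0.524, 0.463], [0.454, 0.466]]
yellow_tray 0.8 1105 ctr [272.6 201.2] [0.577 0.342 0.026] corners [[0.532, 0.404], [0.629, 0.404], [0.624, 0.278], [0.527, 0.28]]
blue_tray 0.77 1116 ctr [266.3 240.7] [0.448 0.342 0.026] corners [[0.401, 0.401], [0.494, 0.406], [0.495, 0.282], [0.403, 0.279]]
bolt 0.64 3276 ctr [358.9 217.1] [0.542 0.065 0.116] corners [[0.463, 0.171], [0.605, 0.182], [0.623, -0.043], [0.48, -0.049]]
bolt 0.27 3541 ctr [359.  218.8] [0.537 0.065 0.116] corners [[0.45, 0.17], [0.607, 0.183], [0.626, -0.044], [0.468, -0.05]]
lid_handle 0.58 3171 ctr [359.2 217.4] [0.546 0.062 0.09 ] corners [[0.466, 0.169], [0.61, 0.18], [0.628, -0.047], [0.484, -0.053]]
```

View pics/topc.png

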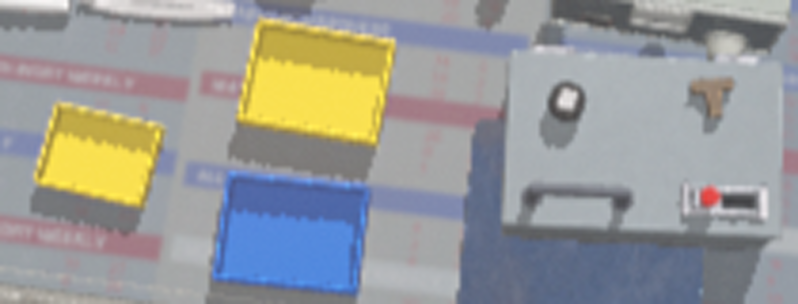

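play_rows(translation=[[-0.0375,-0.0272,-0.0037],[-0.0375,-0.0272,-0.0037],[-0.0375,-0.0272,-0.0037],[-0.0375,-0.0272,-0.0037],[-0.0375,-0.0272,-0.0037],[-0.0375,-0.0272,-0.0037],[-0.0375,-0.0272,-0.0037],[-0.0375,-0.0272,-0.0037],[-0.0375,-0.0272,-0.0037],[-0.0375,-0.0272,-0.0037],[-0.0375,-0.0272,-0.0037],[-0.0375,-0.0272,-0.0037],[0,0,0],[0,0,0],[0,0,0],[0,0,0]], delta_rot=[[0,0,0],[0,0,0],[0,0,0],[0,0,0],[0,0,0],[0,0,0],[0,0,0],[0,0,0],[0,0,0],[0,0,0],[0,0,0],[0,0,0],[0,0,-9],[0,0,-9],[0,0,-9],[0,0,0]], grip=[1,1,1,1,1,1,1,1,1,1,1,1,1,1,1,1])

```text
clock: 3.55
tool_pos: [0.5308, 0.0998, 0.3018]
eef_rot: [-0.035, 0.999, 0.0, -0.0]
contact_force: [-0.2, 0.1, -0.3]
opening: 1.004
finger_force: 0.0
```

```bash
python3 - <<'E'
from h import *
s=r.get_state();print(s['clock'],s['tool_pos'],R.from_quat(s['eef_rot']).as_matrix().round(3).tolist())
k=cal('wrist');im=r.snapshot('wrist');cv2.imwrite('pics/w0.png',im);np.savez('w0.npz',K=k[0],e=k[1],M=k[2])
print(k[1],k[2].round(3).tolist())
for t in ['case_lid','lid_handle','bolt','mount','tee','objective']:
    print(t,[(np.round(d['point'],3).tolist(),round(d['confidence'],2),) for d in r.look_for('wrist',t)])
    for d in r.silhouettes('wrist',t):
        p=d['pixels'].astype(np.uint8)
        if p.sum()<3: continue
        b=cv2.minAreaRect(cv2.findNonZero(p));print('   ',p.sum(),round(d['confidence'],2),[np.round(x,1) for x in b])
E
```

```text
3.55 [0.53077356 0.09975614 0.3018103 ] [[-0.998, -0.07, -0.0], [-0.07, 0.998, 0.0], [0.0, 0.0, -1.0]]
[0.45335127 0.09561163 0.42827601] [[-0.07, -0.952, -0.298], [0.998, -0.066, -0.022], [0.001, -0.299, 0.954]]
case_lid [([0.536, 0.065, 0.09], 0.83)]
    26464 0.87 [array([281.1, 180.6]), array([132.4, 223. ]), np.float64(89.4)]
lid_handle [([0.534, 0.064, 0.09], 0.87)]
    26554 0.65 [array([281. , 180.5]), array([224., 133.]), np.float64(0.0)]
    440 0.29 [array([228.5, 144.5]), array([19., 27.]), np.float64(90.0)]
bolt [([0.505, 0.014, 0.114], 0.89), ([0.444, 0.348, 0.003], 0.21)]
    408 0.69 [array([228.5, 145. ]), array([18., 25.]), np.float64(90.0)]
mount []
    798 0.77 [array([343.5, 213.5]), array([33., 29.]), np.float64(90.0)]
tee [([0.592, 0.014, 0.099], 0.91), ([0.536, 0.064, 0.088], 0.21)]
    633 0.6 [array([234.5, 222. ]), array([30., 33.]), np.float64(90.0)]
objective [([0.701, 0.19, 0.037], 0.56)]
    491 0.67 [array([376.1, 290.8]), array([28.8, 19.3]), np.float64(71.6)]
```

View pics/w0.png

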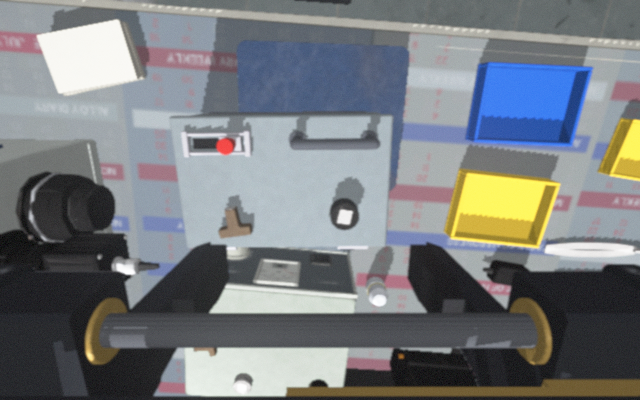

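The wrist view has the robot side at the top: puck (343,213), tee (235,223) with its crossbar to the rear, knob (226,145) and handle (335,143). The microscope's eyepieces are at the left, up to column 116.

```bash
python3 - <<'E'
from h import *
f=np.load('w0.npz');k=(f['K'],f['e'],f['M']);kt=cal('top')
im=cv2.imread('pics/w0.png')
r.snapshot('wrist')
g=r.silhouettes('wrist','case_lid')[0]['pixels'].astype(np.uint8)
c=max(cv2.findContours(g,0,2)[0],key=cv2.contourArea);c=cv2.convexHull(c)
a=cv2.approxPolyDP(c,8,True)[:,0];print(a.tolist(),[ray(k,p,.09)[:2].round(4).tolist() for p in a])
for n,px,z in [('bolt',(228,145),.105),('handle L',(291,142),.126),('handle R',(379,144),.126),('mount',(343.5,213.5),.1),('crossR',(219,234),.1),('crossL',(252,231),.1),('stem',(233,209),.1)]:
    print(n,ray(k,px,z).round(4))
for t in ['mount','tee']:
    d=r.silhouettes('wrist',t)
    if d:
        p=d[0]['pixels'].astype(np.uint8);b=cv2.minAreaRect(cv2.findNonZero(p));m=cv2.boundingRect(p)
        print(t,m,[ray(k,x,.1)[:2].round(4).tolist() for x in cv2.boxPoints(b)],b[2])
print('top: mount',ray(kt,(339.0,206.3),.109),'tee',ray(kt,(377.2,205.2),.1))
for z in (.1,.15,.2,.25,.3): print(z,'scope w',ray(k,(117,205),z).round(3),'top',ray(kt,(414,197),z).round(3), 'top2',ray(kt,(421,212),z).round(3))
o=cv2.resize(im[100:260,150:410],None,fx=3,fy=3,interpolation=cv2.INTER_CUBIC);cv2.imwrite('pics/w0c.png',o)
E
```

```text
[[392, 116], [384, 244], [185, 245], [171, 117]] [[0.4675, 0.1704], [0.6055, 0.1804], [0.6219, -0.0403], [0.4837, -0.0473]]
bolt [0.505  0.0124 0.105 ]
handle L [0.495  0.0746 0.126 ]
handle R [0.4913 0.1541 0.126 ]
mount [0.5692 0.131  0.1   ]
crossR [6.015e-01 5.000e-04 1.000e-01]
crossL [0.5956 0.0356 0.1   ]
stem [0.5722 0.0156 0.1   ]
mount (328, 198, 31, 32) [[0.5593, 0.1102], [0.5475, 0.1375], [0.58, 0.1515], [0.5924, 0.1235]] 71.56504821777344
tee (218, 206, 34, 32) [[0.57, 0.0001], [0.5676, 0.0343], [0.6027, 0.0346], [0.6051, -0.0006]] 90.0
top: mount [0.56889844 0.12826969 0.109     ] tee [0.58915294 0.01255655 0.1       ]
0.1 scope w [ 0.576 -0.104  0.1  ] top [ 0.629 -0.097  0.1  ] top2 [ 0.585 -0.122  0.1  ]
0.15 scope w [ 0.557 -0.074  0.15 ] top [ 0.616 -0.088  0.15 ] top2 [ 0.573 -0.112  0.15 ]
0.2 scope w [ 0.539 -0.044  0.2  ] top [ 0.602 -0.078  0.2  ] top2 [ 0.561 -0.101  0.2  ]
0.25 scope w [ 0.52  -0.013  0.25 ] top [ 0.589 -0.069  0.25 ] top2 [ 0.549 -0.091  0.25 ]
0.3 scope w [0.501 0.017 0.3  ] top [ 0.575 -0.059  0.3  ] top2 [ 0.537 -0.08   0.3  ]
```

View pics/w0c.png

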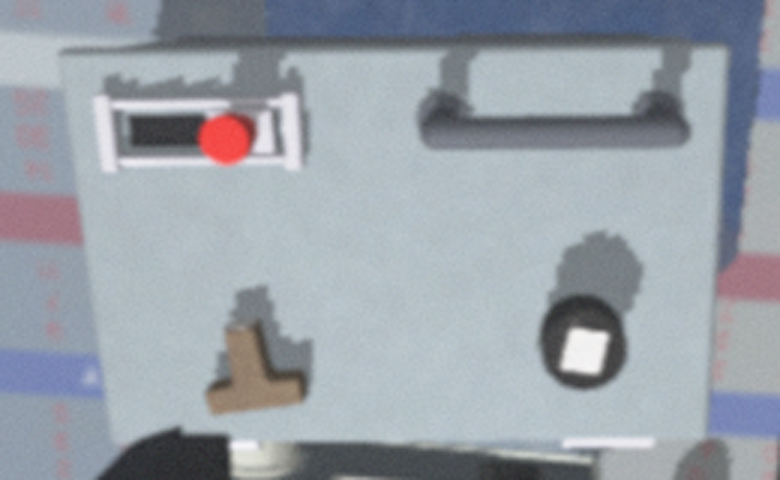

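The crop shows the tee turned about 11° and the puck's centre near (344,213) in the full picture. I'll check how high the microscope part beside the case and the rear box are before going in.

```bash
python3 - <<'E'
from h import *
f=np.load('w0.npz');k=(f['K'],f['e'],f['M'])
out=[]
for c,(x0,y0,w,h) in {'scene':(340,150,130,150),'top':(325,120,130,150)}.items():
    kc=cal(c);im=cv2.imread(f'pics/{c}0.png');S=4 if c=='x' else 3
    o=cv2.resize(im[y0:y0+h,x0:x0+w],None,fx=S,fy=S,interpolation=cv2.INTER_CUBIC)
    for px,col in [((117,205),(0,0,255)),((356,252),(0,255,0)),((158,266),(255,0,255))]:
        for z in (.03,.06,.09,.12,.15,.18,.21,.24):
            p=proj(kc,ray(k,px,z))[0]
            q=tuple(int(v) for v in ((p-[x0,y0])*S));cv2.circle(o,q,2,col,-1)
            if z in(.09,.15,.21):cv2.putText(o,f'{int(z*100)}',(q[0]+3,q[1]),0,.35,col,1)
    out.append(o)
cv2.imwrite('pics/tri.png',np.hstack(out))
E
```

```text
(no output)
```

View pics/tri.png

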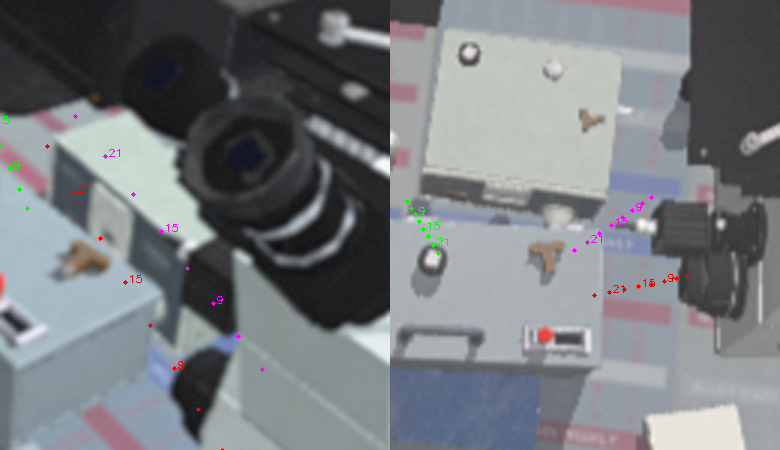

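The focus knob beside the case is only about 0.08 m high, and the rear box about 0.11 m. Both are below the gripper body's 0.155 m. Next, pick up the puck.

play_rows(translation=[[-0.0201,0.0137,0.035],[-0.0201,0.0137,0.035],[0,0,0.035],[0,0,0.034],[0,0,0.025],[0,0,0.017],[0,0,0.008],[0,0,0],[0,0,0],[0,0,0],[0,0,0],[0,0,0],[0,0,0],[0,0,0]], delta_rot=[[0,0,0],[0,0,0],[0,0,0],[0,0,0],[0,0,0],[0,0,0],[0,0,0],[0,0,0],[0,0,0],[0,0,0],[0,0,0],[0,0,0],[0,0,0],[0,0,0]], grip=[1,1,1,1,1,1,1,1,-0.6,-0.6,-0.6,-0.6,-0.6,-0.6], squeeze=15)

```text
clock: 6.15
tool_pos: [0.5689, 0.1301, 0.1128]
eef_rot: [-0.036, 0.999, 0.0, 0.0]
contact_force: [0.8, 0.9, -0.5]
opening: 0.338
finger_force: 0.1
```

play_rows(translation=[[0,0,0],[0,0,-0.01],[0,0,-0.04],[0,0,-0.04],[-0.006,0.042,0],[-0.006,0.056,0],[-0.006,0.056,0],[-0.006,0.056,0],[0,0,0.04],[0,0,0.05],[0,0,0.045],[0,0,0.025],[0,0,0.013],[0,0,0],[0,0,0]], delta_rot=[[0,0,0],[0,0,0],[0,0,0],[0,0,0],[0,0,0],[0,0,0],[0,0,0],[0,0,0],[0,0,0],[0,0,0],[0,0,0],[0,0,0],[0,0,0],[0,0,0],[0,0,0]], grip=[-0.6,-0.6,-0.6,-0.6,-0.6,-0.6,-0.6,-0.6,-0.6,-0.6,-0.6,-0.6,-0.6,-0.6,-0.6])

```text
clock: 8.02
tool_pos: [0.5787, 0.342, 0.0313]
eef_rot: [-0.036, 0.999, 0.001, 0.001]
contact_force: [-1.4, -0.2, -0.5]
opening: 0.325
finger_force: 15.0
```

play_rows(translation=[[0,0,0.003],[0,0,0],[0,0,0],[0,0,0],[0,0,-0.03],[0,0,-0.05],[0,0,-0.05],[0,0,-0.05],[0.001,-0.045,-0.015],[0.001,-0.056,0],[0.001,-0.056,0],[0.001,-0.056,0],[0.001,-0.056,0],[0.0014,-0.056,0],[0,0,0],[0,0,0]], delta_rot=[[0,0,0],[0,0,0],[0,0,0],[0,0,0],[0,0,0],[0,0,0],[0,0,0],[0,0,0],[0,0,0],[0,0,0],[0,0,0],[0,0,0],[0,0,0],[0,0,0],[0,0,-7],[0,0,0]], grip=[-0.6,0.05,0.05,0.05,0.05,0.05,0.05,0.05,0.3,0.5,0.5,0.5,0.5,0.5,0.5,0.5])

```text
clock: 10.02
tool_pos: [0.5946, 0.0162, 0.2218]
eef_rot: [-0.095, 0.995, 0.0, 0.0]
contact_force: [-0.3, 0.8, 1.0]
opening: 0.753
finger_force: 0.0
```

```bash
python3 - <<'E'
from h import *
s=r.get_state();print(s['clock'],s['tool_pos'],R.from_quat(s['eef_rot']).as_matrix().round(3)[:2].tolist())
k=cal('wrist');im=r.snapshot('wrist');cv2.imwrite('pics/w1.png',im)
for d in r.silhouettes('wrist','tee'):
    p=d['pixels'].astype(np.uint8);h=cv2.convexHull(cv2.findNonZero(p))
    a=cv2.approxPolyDP(h,3,True)[:,0]
    print(round(d['confidence'],2),p.sum(),a.tolist(),[ray(k,x,.1)[:2].round(4).tolist() for x in a])
print([(d['point'].round(3) if hasattr(d['point'],'round') else d['point'],d['confidence']) for d in r.look_for('wrist','tee')])
r.snapshot('top');print([(d['point'],d['confidence']) for d in r.look_for('top','mount')])
E
```

```text
10.025 [0.59460241 0.01620638 0.22184464] [[-0.982, -0.19, 0.0], [-0.19, 0.982, 0.001]]
0.81 1073 [[334, 208], [295, 208], [294, 198], [308, 168], [320, 169], [336, 196]] [[0.5991, 0.0316], [0.6049, 0.0014], [0.597, -0.0007], [0.5714, 0.0057], [0.5705, 0.0148], [0.5891, 0.0311]]
[([0.5928, 0.0123, 0.0991], 0.7)]
[([0.5064, 0.0139, 0.113], 0.43)]
```

View pics/w1.png

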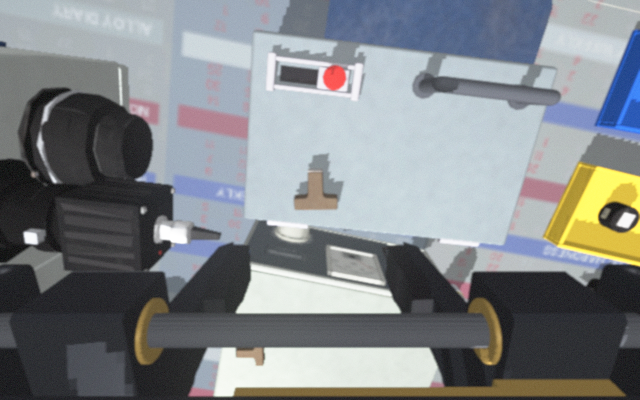

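The puck is in the larger yellow tray at (618,218). The tee's crossbar is square to the gripper at (315,203). Descending.

play_rows(translation=[[-0.002,-0.0005,0.03],[0,0,0.035],[0,0,0.025],[0,0,0.015],[0,0,0.0056],[0,0,0],[0,0,0],[0,0,0],[0,0,0],[0,0,0],[0,0,0],[0,0,0],[0,0,-0.01],[0,0,-0.04],[0,0,-0.05],[0,0,0]], delta_rot=[[0,0,0],[0,0,0],[0,0,0],[0,0,0],[0,0,0],[0,0,0],[0,0,0],[0,0,0],[0,0,0],[0,0,0],[0,0,0],[0,0,0],[0,0,0],[0,0,0],[0,0,0],[0,0,0]], grip=[0.5,0.5,0.5,0.5,0.5,0.5,-0.5,-0.5,-0.5,-0.5,-0.5,-0.5,-0.5,-0.5,-0.5,-0.5])

```text
clock: 12.28
tool_pos: [0.5991, 0.0173, 0.2153]
eef_rot: [-0.097, 0.995, 0.0, 0.004]
contact_force: [0.0, 0.3, 0.2]
opening: 0.38
finger_force: 14.9
```

play_rows(translation=[[0.0114,0.0495,0],[0.0114,0.0495,0],[0.0114,0.0495,0],[0.0114,0.0495,0],[0.0114,0.0495,0],[0.0114,0.0495,0],[0.0113,0.0495,0],[0,0,0.04],[0,0,0.05],[0,0,0.05],[0,0,0.03],[0,0,0.016],[0,0,0],[0,0,0.003],[0,0,0]], delta_rot=[[0,0,0],[0,0,0],[0,0,0],[0,0,0],[0,0,0],[0,0,0],[0,0,0],[0,0,0],[0,0,0],[0,0,0],[0,0,0],[0,0,0],[0,0,0],[0,0,0],[0,0,0]], grip=[-0.5,-0.5,-0.5,-0.5,-0.5,-0.5,-0.5,-0.5,-0.5,-0.5,-0.5,-0.5,-0.5,-0.5,-0.5])

```text
clock: 14.15
tool_pos: [0.4521, 0.3416, 0.0232]
eef_rot: [-0.097, 0.995, 0.0, 0.001]
contact_force: [-1.1, -1.2, 6.2]
opening: 0.381
finger_force: 17.6
```

play_rows(translation=[[0,0,0],[0,0,0],[0,0,0],[0,0,-0.03],[0,0,-0.05],[0,0,-0.05],[0,0,-0.05],[0,0,-0.045],[0,0,0]], delta_rot=[[0,0,0],[0,0,0],[0,0,0],[0,0,0],[0,0,0],[0,0,0],[0,0,0],[0,0,0],[0,0,0]], grip=[0.1,0.1,0.1,0.1,0.1,0.1,0.1,0.1,0.1])

```text
clock: 15.28
tool_pos: [0.4534, 0.3422, 0.2506]
eef_rot: [-0.096, 0.995, 0.002, 0.003]
contact_force: [-0.5, -0.1, -1.2]
opening: 0.552
finger_force: 0.0
```

```bash
python3 - <<'E'
from h import *
s=r.get_state();print(s['clock'],s['tool_pos'],s['q'],s['contact_force'])
k=cal('wrist');im=r.snapshot('wrist');cv2.imwrite('pics/w2.png',im)
print([(np.round(d['point'],3).tolist(),d['confidence']) for d in r.look_for('wrist','tee')],s['opening'])
E
```

```text
15.275 [0.45342826 0.34218877 0.25059298] [-0.50738756  0.63455891 -0.36977156  1.74952757  0.30276125  0.80674499
  0.74214665] [-0.5335214  -0.12178915 -1.15449296]
[([0.448, 0.337, 0.014], 0.7)] 0.5518630829400929
```

View pics/w2.png

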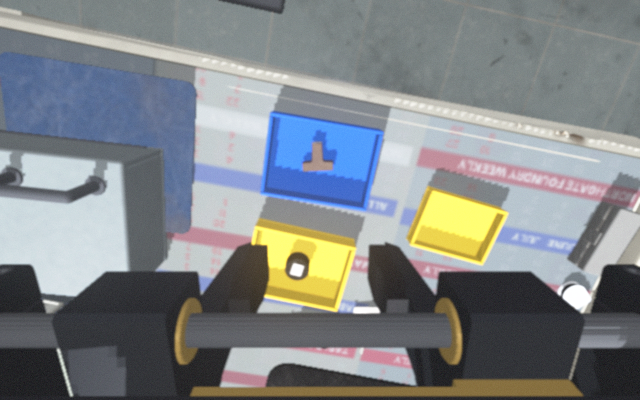

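The tee lies in the blue tray at (318,155), and the puck in the larger yellow one at (297,266). Next, go to above the handle.

play_rows(translation=[[0.0009,-0.0465,0.006],[0.0009,-0.0465,0.006],[0.0009,-0.0465,0.006],[0.0009,-0.0465,0.006],[0.001,-0.0466,0.006],[0,0,0],[0,0,0]], delta_rot=[[0,0,0],[0,0,0],[0,0,0],[0,0,0],[0,0,0],[0,0,9],[0,0,0]], grip=[0.1,0.1,0.1,0.1,0.1,0.1,0.1])

```text
clock: 16.25
tool_pos: [0.4911, 0.1112, 0.2157]
eef_rot: [-0.019, 1.0, -0.001, -0.002]
contact_force: [0.2, 1.2, -0.3]
opening: 0.547
finger_force: 0.0
```

```bash
python3 - <<'E'
from h import *
s=r.get_state();print(s['clock'],s['tool_pos'],s['q'].round(2),R.from_quat(s['eef_rot']).as_matrix().round(3)[:2].tolist())
E
```

```text
16.25 [0.49114819 0.11121811 0.21573619] [-0.11  0.61 -0.33  1.96  0.33  0.62  0.96] [[-0.999, -0.037, -0.003], [-0.037, 0.999, -0.001]]
```

play_rows(translation=[[0,0,0],[0,0,0],[0,0,0],[0,0,0],[0,0,0],[0,0,0],[0,0,0],[0,0,0],[0,0,0],[0,0,0]], delta_rot=[[0,0,9.8],[0,0,9.8],[0,0,9.8],[0,0,9.8],[0,0,9.8],[0,0,9.8],[0,0,9.8],[0,0,9.8],[0,0,9.6],[0,0,0]], grip=[0.1,0.1,0.1,0.1,0.1,0.1,0.1,0.1,0.1,0.1])

```text
clock: 17.5
tool_pos: [0.4913, 0.1131, 0.2164]
eef_rot: [0.679, 0.734, -0.001, -0.0]
contact_force: [1.0, 0.2, 0.9]
opening: 0.55
finger_force: 0.0
```

```bash
python3 - <<'E'
from h import *
s=r.get_state();M=R.from_quat(s['eef_rot']).as_matrix();print(s['clock'],s['tool_pos'],s['q'].round(2),M.round(3).tolist(),s['contact_force'])
print('to handle (tool)',M.T@(np.array([.493,.1135,.126])-s['tool_pos']))
k=cal('wrist');im=r.snapshot('wrist');cv2.imwrite('pics/w3.png',im)
print('proj handle ends',[proj(k,np.array([.493,.1135,.126])+t*np.array([-.07,.998,0])).round(0).tolist() for t in(-.036,.036)])
print([(np.round(d['point'],3).tolist(),d['confidence']) for d in r.look_for('wrist','bolt')])
E
```

```text
17.5 [0.49130537 0.11307487 0.21644611] [-0.39  0.6   0.12  1.98 -0.12  0.57 -0.11] [[-0.078, 0.997, -0.002], [0.997, 0.078, -0.001], [-0.001, -0.002, -1.0]] [0.98925221 0.19286412 0.91752873]
to handle (tool) [0.0003535  0.00188098 0.09044274]
proj handle ends [[[320.0, 261.0]], [[321.0, 163.0]]]
[([0.505, 0.019, 0.093], 0.52)]
```

View pics/w3.png

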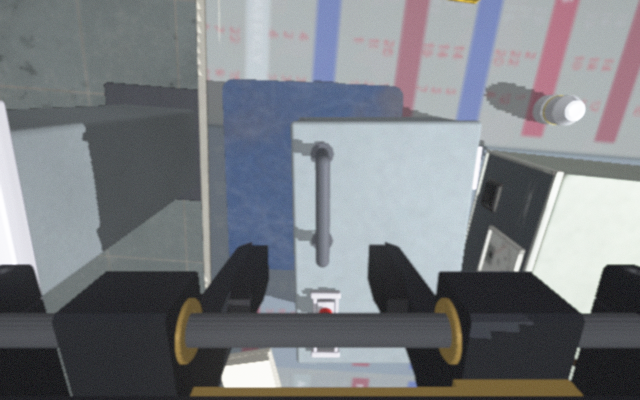

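The bar shows at column 322, rows 150–262, matching the prediction to within a few mm. Descend and grip it.

play_rows(translation=[[0.001,0.0025,0.025],[0,0,0.03],[0,0,0.02],[0,0,0.0155],[0,0,0],[0,0,0],[0,0,0],[0,0,0],[0,0,0],[0,0,0],[0,0,0]], delta_rot=[[0,0,0],[0,0,0],[0,0,0],[0,0,0],[0,0,0],[0,0,0],[0,0,0],[0,0,0],[0,0,0],[0,0,0],[0,0,0]], grip=[0.1,0.1,0.1,0.1,0.1,-1,-1,-1,-1,-1,-1], squeeze=25)

```text
clock: 18.98
tool_pos: [0.4942, 0.1133, 0.1269]
eef_rot: [0.681, 0.732, -0.0, -0.0]
contact_force: [-1.0, -0.4, 3.8]
opening: 0.094
finger_force: 24.3
```

play_rows(translation=[[0,0.0008,-0.002],[0,0.0008,-0.002],[0,0.0008,-0.002],[0,0,0]], delta_rot=[[0,0,0],[0,0,0],[0,0,0],[0,0,0]], grip=[-1,-1,-1,-1])

```text
clock: 19.48
tool_pos: [0.4961, 0.1135, 0.1317]
eef_rot: [0.681, 0.732, -0.001, -0.001]
contact_force: [-0.9, -0.0, -14.6]
opening: 0.095
finger_force: 25.6
```

play_rows(translation=[[0,0.0008,-0.002],[0,0.0004,-0.001],[0,0,0]], delta_rot=[[0,0,0],[0,0,0],[0,0,0]], grip=[-1,-1,-1])

```text
clock: 19.85
tool_pos: [0.4963, 0.1135, 0.1327]
eef_rot: [0.681, 0.732, -0.002, -0.001]
contact_force: [2.6, 0.4, -37.4]
opening: 0.095
finger_force: 25.9
```

The lid stopped hard after about 5 mm at 37 N, so the bolt has caught. Lower it, let go and move beside the knob.

play_rows(translation=[[0,-0.0018,0.0045],[0,-0.0018,0.0045],[0,0,0],[0,0,0],[0,0,0],[0,0,-0.03],[0,0,-0.04],[-0.04,0.0015,0],[-0.0405,0.0015,0],[0,0,0.02],[0,0,0.02],[0,0,0]], delta_rot=[[0,0,0],[0,0,0],[0,0,0],[0,0,0],[0,0,0],[0,0,0],[0,0,0],[0,0,0],[0,0,0],[0,0,0],[0,0,0],[0,0,0]], grip=[-1,-1,0,0,0,0,0,-1,-1,-1,-1,-1])

```text
clock: 21.35
tool_pos: [0.5027, 0.033, 0.156]
eef_rot: [0.681, 0.732, -0.001, -0.001]
contact_force: [-0.6, -0.2, -0.4]
opening: 0.005
finger_force: 0.0
```

```bash
python3 - <<'E'
from h import *
s=r.get_state();M=R.from_quat(s['eef_rot']).as_matrix();print(s['clock'],s['tool_pos'],s['opening'],M.round(3).tolist(),s['contact_force'])
print('to start (tool)',M.T@(np.array([.503,.033,.117])-s['tool_pos']))
E
```

```text
21.35 [0.5027114  0.03299795 0.15603995] 0.005133622093787937 [[-0.071, 0.997, -0.002], [0.997, 0.071, -0.0], [-0.0, -0.002, -1.0]] [-0.64544125 -0.20465046 -0.36776745]
to start (tool) [-1.61561800e-05  3.58974931e-04  3.90393605e-02]
```

play_rows(translation=[[0,0,0.02],[0,0,0.012],[0,0,0.005],[-0.004,0,0],[-0.004,0,0],[-0.004,0,0],[-0.004,0,0],[-0.004,0,0],[-0.004,0,0],[-0.002,0,0],[0,0,0]], delta_rot=[[0,0,0],[0,0,0],[0,0,0],[0,0,0],[0,0,0],[0,0,0],[0,0,0],[0,0,0],[0,0,0],[0,0,0],[0,0,0]], grip=[-1,-1,-1,-1,-1,-1,-1,-1,-1,-1,-1])

```text
clock: 22.72
tool_pos: [0.5052, 0.0068, 0.1197]
eef_rot: [0.682, 0.732, 0.0, 0.0]
contact_force: [0.1, 1.3, 0.9]
opening: 0.007
finger_force: 0.5
```

Force +1.3 N along y so far. Push on to the stop in small steps.

play_rows(translation=[[-0.002,0,0],[-0.002,0,0],[-0.002,0,0],[0,0,0]], delta_rot=[[0,0,0],[0,0,0],[0,0,0],[0,0,0]], grip=[-1,-1,-1,-1])

```text
clock: 23.22
tool_pos: [0.5056, 0.001, 0.1197]
eef_rot: [0.682, 0.732, 0.0, 0.0]
contact_force: [0.4, 3.1, 0.1]
opening: 0.005
finger_force: 0.8
```

```bash
python3 - <<'E'
from h import *
r.snapshot('top');print([(np.round(d['point'],3).tolist(),d['confidence']) for d in r.look_for('top','bolt')])
r.snapshot('scene');print([(np.round(d['point'],3).tolist(),d['confidence']) for d in r.look_for('scene','bolt')])
E
```

```text
[]
[([0.507, -0.02, 0.104], 0.61), ([0.445, 0.351, 0.01], 0.5)]
```

play_rows(translation=[[-0.002,0,0],[-0.002,0,0],[-0.001,0,0],[0,0,0]], delta_rot=[[0,0,0],[0,0,0],[0,0,0],[0,0,0]], grip=[-1,-1,-1,-1])

```text
clock: 23.92
tool_pos: [0.5058, -0.0025, 0.1197]
eef_rot: [0.681, 0.732, 0.001, -0.001]
contact_force: [0.2, 5.6, 1.1]
opening: 0.01
finger_force: 2.5
```

play_rows(translation=[[-0.002,0,0],[-0.001,0,0],[0,0,0]], delta_rot=[[0,0,0],[0,0,0],[0,0,0]], grip=[-1,-1,-1])

```text
clock: 24.3
tool_pos: [0.5058, -0.0028, 0.1197]
eef_rot: [0.68, 0.733, 0.001, -0.002]
contact_force: [0.0, 10.2, 2.0]
opening: 0.003
finger_force: 5.3
```

Force rises without movement, so the knob is at its stop. Back to the handle.

play_rows(translation=[[0.004,0,0],[0,0,-0.03],[0,0,-0.03],[0.04,0,0],[0.04,-0.0015,0],[0.035,-0.0015,0],[0,0,0]], delta_rot=[[0,0,0],[0,0,0],[0,0,0],[0,0,0],[0,0,0],[0,0,0],[0,0,0]], grip=[-1,-1,-0.5,0,0,0,0])

```text
clock: 25.18
tool_pos: [0.4937, 0.1139, 0.1794]
eef_rot: [0.68, 0.733, -0.0, -0.001]
contact_force: [0.7, -0.9, 0.2]
opening: 0.498
finger_force: 0.0
```

```bash
python3 - <<'E'
from h import *
s=r.get_state();M=R.from_quat(s['eef_rot']).as_matrix();print(s['clock'],s['tool_pos'],s['opening'],M.round(3).tolist(),s['contact_force'])
print('to handle (tool)',M.T@(np.array([.4942,.1133,.1268])-s['tool_pos']))
E
```

```text
25.175 [0.49370583 0.11391707 0.17943985] 0.4983645796826997 [[-0.076, 0.997, -0.001], [0.997, 0.076, 0.0], [0.0, -0.001, -1.0]] [ 0.72602386 -0.94022574  0.22893642]
to handle (tool) [-0.00067328  0.00050989  0.05263901]
```

play_rows(translation=[[-0.0007,0.0005,0.025],[0,0,0.02],[0,0,0.0076],[0,0,0],[0,0,0],[0,0,0],[0,0,0],[0,0,0],[0,0.0016,-0.004],[0,0.0016,-0.004],[0,0.0016,-0.004],[0,0,0]], delta_rot=[[0,0,0],[0,0,0],[0,0,0],[0,0,0],[0,0,0],[0,0,0],[0,0,0],[0,0,0],[0,0,0],[0,0,0],[0,0,0],[0,0,0]], grip=[0,0,0,-1,-1,-1,-1,-1,-1,-1,-1,-1], squeeze=30)

```text
clock: 26.68
tool_pos: [0.4997, 0.1115, 0.1393]
eef_rot: [0.681, 0.732, -0.0, -0.0]
contact_force: [-2.8, 1.1, -1.6]
opening: 0.095
finger_force: 30.2
```

The lid is free: 12 mm of travel at about 2 N. Follow the hinge arc.

play_rows(translation=[[0,0.0032,-0.0058],[0,0.0035,-0.0056],[0,0.0038,-0.0054],[0,0.0041,-0.0052],[0,0.0043,-0.005],[0,0.0046,-0.0048],[0,0.0048,-0.0045],[0,0,0]], delta_rot=[[0,0,0],[0,0,0],[0,0,0],[0,0,0],[0,0,0],[0,0,0],[0,0,0],[0,0,0]], grip=[-1,-1,-1,-1,-1,-1,-1,-1])

```text
clock: 27.68
tool_pos: [0.5287, 0.1136, 0.1759]
eef_rot: [0.681, 0.732, 0.0, 0.0]
contact_force: [-4.2, 1.4, -0.5]
opening: 0.096
finger_force: 30.2
```

play_rows(translation=[[0,0.0051,-0.0043],[0,0.0053,-0.004],[0,0.0055,-0.0037],[0,0.0057,-0.0034],[0,0.0058,-0.0031],[0,0.006,-0.0028],[0,0,0],[0,0,0]], delta_rot=[[0,0,0],[0,0,0],[0,0,0],[0,0,0],[0,0,0],[0,0,0],[0,0,0],[0,0,0]], grip=[-1,-1,-1,-1,-1,-1,-1,-1])

```text
clock: 28.68
tool_pos: [0.5619, 0.1162, 0.196]
eef_rot: [0.681, 0.732, 0.0, 0.0]
contact_force: [6.0, 3.0, -19.0]
opening: 0.09
finger_force: 31.3
```

```bash
python3 - <<'E'
from h import *
s=r.get_state();p=np.array(s['tool_pos']);print(s['clock'],p,s['opening'],s['finger_force'],s['contact_force'])
u=np.array([np.cos(.073),np.sin(.073)]);c=np.array([.4942,.1133])+.118*u
print('lid deg',np.degrees(np.arctan2(p[2]-.0808,-(p[:2]-c)@u))-21.3)
cv2.imwrite('pics/end.png',r.snapshot('scene')[130:330,180:480].repeat(2,0).repeat(2,1))
E
```

```text
28.675 [0.56193864 0.11618921 0.19598206] 0.0902590800470635 31.330648362636566 [  5.98679535   3.04368752 -18.98640186]
lid deg 45.13792459638272
```

View pics/end.png

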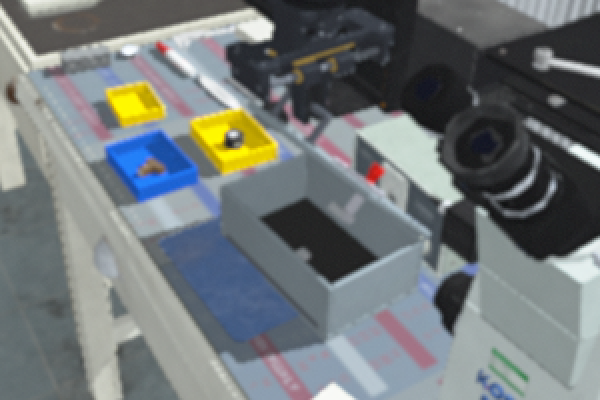

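The lid is up and both samples are in their trays. The 19 N pull points at the hinge, so the commanded radius is slightly too large. Ease it in.

play_rows(translation=[[0,0.0004,0.0008],[0,0.0003,0.0007],[0,0,0],[0,0,0]], delta_rot=[[0,0,0],[0,0,0],[0,0,0],[0,0,0]], grip=[-1,-1,-1,-1])

```text
clock: 29.22
tool_pos: [0.5617, 0.1162, 0.1957]
eef_rot: [0.681, 0.732, -0.0, -0.0]
contact_force: [-1.0, 2.4, -4.1]
opening: 0.094
finger_force: 29.8
```

```bash
python3 - <<'E'
from h import *
r.snapshot('top');r.snapshot('scene')
for c in('top','scene'):
  for t in('tee','mount','bolt','objective','note_pad','lid_handle'): print(c,t,[(np.round(d['point'],3).tolist(),round(d['confidence'],2)) for d in r.look_for(c,t)])
E
```

```text
top tee [([0.448, 0.343, 0.015], 0.4)]
top mount [([0.584, 0.337, 0.026], 0.6), ([0.447, 0.338, 0.012], 0.23)]
top bolt [([0.551, -0.014, 0.177], 0.59)]
top objective []
top note_pad [([0.431, -0.167, 0.03], 0.92)]
top lid_handle []
scene tee []
scene mount []
scene bolt [([0.532, -0.021, 0.156], 0.64)]
scene objective []
scene note_pad [([0.425, -0.174, 0.022], 0.65)]
scene lid_handle [([0.534, 0.003, 0.183], 0.94)]
```

The force is down to about 4 N and the grip is firm. The knob's measured height of 0.177 m matches a 45° lid. Handing in.

```bash
python3 -c "
from plant import r
print(r.finish_job())"
```

```text
the job is handed in; nothing more can be done
None
```

The puck is in the larger yellow tray and the tee is in the blue tray; the tug showed the bolt had caught, so I slid it to its stop, and the job was handed in with the arm holding the lid by its bar handle at about 45° (finished at about 29 s of the 72 s; I never touched the objective or note pad, but the final check saw only the note pad).

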